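Mesh the intermediate gear of a recovery winch and clip it on its shaft

TASK

Fit the loose hubbed gear into the open winch gear case: lower it hub up onto the bare stub shaft, rocking it about the shaft as needed until its teeth slip in between those of the gear that is already in the case, and it sits fully home on its shoulder. Then push the horseshoe clip sideways into the groove of the shaft, just above the hub, until it snaps on, and let go. Do not force the teeth together, and leave the other things on the bench where they are.

Things in the scene. Friction and masses are not known exactly. Their poses are not given: they have to be found in the camera images.
- gear_centre (a point): The loose intermediate gear, plain steel, lying hub up, 40 mm high: below, a toothed wheel 14 mm thick (16 teeth, 71 mm over the tips, pitch circle 64 mm); above it a smooth round hub 39 mm across, 26 mm high. A 19.6 mm bore runs right through. Point on its axis half-way up, 20 mm above its underside; z up along the hub, x through the middle of a tooth.
- mid_gear: The same loose gear, 0.3 to 0.55 kg; origin on its axis at its underside.
- case: Winch gear case: open aluminium casting, about 130 by 195 mm, fixed on a steel plate 190 by 270 by 10 mm that is fast on the bench; origin at the plate's middle, underside, long side along y. Its rim is 38 mm above the bench, 2 mm lower than the face of the gear inside. It holds one gear (at its -y end) and a bare stub shaft (+y end).
- gear_home (a point): Point on the stub shaft's axis, 20 mm above the shoulder the gear rests on: the gear's centre is here when fully home (teeth standing end on end: 14 mm higher). z up. Shaft 18 mm thick, top 32 mm above this point and 78 mm above the bench, with a 2.5 mm chamfer. The hub top of a gear that is home is 20 mm above this point.
- output_top (a point): The gear already in the case, held fast (it cannot turn): steel, 20 teeth, 87 mm over the tips, pitch circle 80 mm, 14 mm thick, on the level that the other gear has when home. Point on its axis at its upper face, 40 mm above the bench; x through the middle of a tooth, z up. Its axis is 72.5 mm from the stub shaft's; play between the teeth about 2.5 mm.
- output_gear: The same fixed gear; origin on its axis at its underside.
- groove (a point): Point on the stub shaft's axis, half-way up its groove, z up. The groove is 6 mm wide, its root 12 mm thick; its lower side is level with the hub top of a gear that is home (3 mm below this point), above it is the 18 mm head, 6 mm high. It is open all round: the clip may come from any side.
- clip_centre (a point): Horseshoe retaining clip of dark spring steel, lying flat, lug up: 29.5 mm long, 26 wide, 4 thick. Point at the centre of the round seat between its arms, 2 mm above its underside; x out through the open mouth, z up. The arms end 12.5 mm ahead; the mouth is 17.6 mm wide there and narrows to 9.6 mm at the nibs 6 mm ahead. They spring apart and snap behind the shaft for a push of about 7 N.
- clip_lug (a point): Middle of the clip's bent-up lug, the upright tongue across its back edge: 26 mm wide (along the clip's y), 3.5 mm thick, rising to 16 mm above the clip's underside. This point is 15.25 mm behind the clip's centre, 10 mm above its underside. Lug and plate can be gripped across the 26 mm width; the sprung arms are 1.5 mm narrower on each side.
- clip: The same clip, 24 g; origin at its underside, below the centre of its seat. In the groove the seat has about 1 mm of play round the shaft.
- screwdriver: Bystander: screwdriver, 210 mm, black handle; origin under its middle.
- spanner: Bystander: combination spanner, 190 mm; origin under its middle.
- pliers: Bystander: circlip pliers, about 180 mm, black grips; origin near the pivot, underside.
- grease_tin: Bystander: bare metal tin, 76 mm across, 62 mm high; origin under its centre.
- bearing: Bystander: ball bearing, 47 mm across, 14 mm high; origin under its centre.
- socket: Bystander: wrench socket, 30 mm across, 36 mm high; origin under its centre.
- cover: Bystander: cast cover of the gear case, about 130 by 195 mm, 21 mm high; origin under its middle.

How it is judged:
On the way:
1. the gear is meshed and fully home on its shoulder (z of gear_centre in the frame of gear_home between -0.002 and 0.0015 m and horizontal distance between gear_centre and gear_home below 0.0025 m and angle between gear_centre's own z axis and vertical below 0.06 rad), for 0.2 s.
At the end, for the whole second after the job is handed in: The gear is on the stub shaft in mesh, hub up (within 0.06 rad of upright), its centre within 2.5 mm sideways and between 2 mm below and 1.5 mm above its home height; the clip's centre is within 2.5 mm sideways and 3 mm in height of the middle of the groove, flat within 0.12 rad; both are at rest (all of step 1 and horizontal distance between clip_centre and groove below 0.0025 m and z of clip_centre in the frame of groove between -0.003 and 0.003 m and angle between the z axis of clip_centre and the z axis of groove, either way round below 0.12 rad and linear speed of each of mid_gear, clip below 0.02 m/s and angular speed of clip below 0.3 rad/s); the robot touches nothing.
It fails at once if the teeth are forced: more than 60 N between the two gears (contact force between mid_gear and output_gear above 60 N).
It fails at once if one of the other things on the bench is pushed more than 30 mm from its place (distance of any of screwdriver, spanner, pliers, grease_tin, bearing, socket, cover from where it was at the start of the episode above 0.03 m).
It also fails if it takes over 64 s, if anything falls off the work surface, if the arm or the gripper's body presses on something with over 40 N, if the wrist force passes 120 N, or if a joint passes its speed limit or range.

ROBOT

A 6-joint arm with a two-finger parallel gripper is mounted at the origin on the work surface. World frame = base frame: x ahead of the robot, y to its left, z up, the work surface at z = 0. Lengths are in m, angles in rad, forces in N, time in s.
With the tool pointing down it reaches from about 0.3 to 0.85 m from the base axis. Payload 5.4 kg.
Tool frame: the origin (TCP) lies on the centre line of the jaws, within the pads' length; the fingertips stand r.tips_ahead ahead of it and the grasp point (between the pads) lies 6 mm ahead of it (r.tips_ahead is the distance from the TCP to the fingertips, in m); z points along the fingers, y is the line along which they close (so a half turn about z gives the same grasp; the last joint's range is limited). The gripper opens to 85 mm and grips with 20 to 120 N. Pads are 22 mm wide; open, the fingers measure 114 mm over their backs; the gripper's body (76 mm by 85 mm) begins 54 mm behind the grasp point. The pads swing forward as they close: fully open they stand 13 mm farther back than shut.
Start: joints at [1.08, 0.158, 1.597, -0, 1.386, -0.21], TCP at [0.159, 0.552, 0.256] pointing down, gripper open.
Joint ranges: [-2.91, 2.91], [-0.94, 2.29], [0.18, 2.7], [-1.29, 4.43], [0.17, 2.64], [-3, 3]. Speed limits (rad/s): [2.57, 2.57, 3.14, 3.14, 3.14, 3.14].

INTERFACE

Orientations are given as a rotation vector (axis times angle).
In Python, from bench import r, get_image, camera_params, ticket gives the robot as it stands.
- The arm moves only by the shell command python3 -m inch 'ROWS' [FORCE]. ROWS is JSON, a list of rows, each an object with "offset": the shift along the tool's x, y, z in cm, a list of three; "twist": the turn, a rotation vector about the tool's x, y, z in rad, a list of three; "grip": the opening, from 0 (shut) to 1 (fully open). A call has 1 to 20 rows; each row is the pose to reach, as a shift and turn from the pose commanded when the call began, along the tool's axes at that moment; what a row does not reach only later rows make up. A row lasts 1/8 s, in which the tool goes at most 62.5 mm and 10.7 degrees, less where a joint would pass 70% of its speed; a pose out of reach is approached as far as the arm can. A call with a gripper value outside its range is refused whole. The fingers move at their own pace and stop on an object; FORCE is the grip in N (left out, the last holds). Time passes only in rows, so rows that repeat a pose let the fingers close. It gives the time, the measured TCP pose, the force, the opening and the grip force at its end, in the units of the state.
- r.sense(): the state, without advancing time (a new reading comes with each control period).
- get_image(name): name is "scene" or "top" or "wrist"; returns (picture, depth): 420x560x3 uint8, blue, green, red; 420x560 float32, m along the optical axis (not along the pixel's ray), 0 where there is no reading.
- camera_params(name): a dict with "camera_matrix" (3x3 intrinsics, pixels), "rvec" (rotation vector, rad) and "tvec" (3), from world to camera coordinates, as OpenCV has them. Camera axes: x right, y down, z forward; pixel columns grow to the right and rows downward; lengths in m; the calibration is good to about 2 mm. A picture is of the moment at which its call begins: read the wrist's pose just before it. camera_params takes no time and is no camera call; for the wrist camera it gives the pose at the moment of the call.
- ticket.sign_off(): hands the job in; it is judged then, once.
The state is a dict: "time": time; "joints": joint angles; "qd": joint speeds; "joint_torque": joint torques, N m; "position": TCP position; "tcp_rot": TCP orientation; "wrist_force": force on the tool from outside, world axes, zero at the start; "wrist_torque": the same for the moment, N m; "width": opening from 0.0 (shut) to 1.0 (fully open); "grasp_force": force on a finger pad.
Only numpy, scipy, OpenCV 4.12 (cv2) and the standard library are available. Lean on these libraries where they do the work, as an engineer would, in place of code of your own. Each camera call takes 0.05 s, during which the arm holds its last target. There are 200 camera calls.

## Working session

There is one attempt and no reset: what is moved stays moved. The work goes in short steps, Python scripts to look and compute and a shell command to move; the robot and the scene stay as the last step left them, time stands still between calls to the robot, and variables do not carry over. Pictures are saved under pics/ and viewed, at most 13 in all, crops included, and the job is handed in when it is done.

```bash
mkdir -p pics; ls; python3 - <<'E'
from bench import r,get_image,camera_params
import cv2,numpy as np
for n in ("top","scene"):
    p,d=get_image(n); cv2.imwrite(f"pics/{n}0.png",p); np.save(f"pics/{n}0.npy",d)
    c=camera_params(n); print(n,np.round(c["camera_matrix"],1).tolist(),c["rvec"],c["tvec"])
s=r.sense(); print(s,r.tips_ahead)
E
```

```text
pics
top [[417.6, 0.0, 288.5], [0.0, 417.6, 206.2], [0.0, 0.0, 1.0]] [ 2.08917926 -2.13754035  0.15396803] [0.13976711 0.59266562 0.88146738]
scene [[517.6, 0.0, 280.9], [0.0, 517.6, 205.2], [0.0, 0.0, 1.0]] [ 2.13704841  0.75582858 -0.33768429] [-0.51506852 -0.13331409  1.62777835]
{'time': 0.1, 'joints': array([ 1.07992839e+00,  1.58963341e-01,  1.59814604e+00,  3.46419803e-05,
        1.38621561e+00, -2.10099213e-01]), 'qd': array([ 1.07038078e-03, -1.35620126e-03, -5.22240778e-03, -1.76253689e-03,
       -7.68076551e-05,  7.10900836e-04]), 'joint_torque': array([ 1.31644774e-04, -3.96988213e+01, -3.32337964e+01, -1.00300085e-04,
        4.08834487e-03,  2.37024096e-05]), 'position': array([0.15909105, 0.55201625, 0.25540818]), 'tcp_rot': array([-4.39505368e-01, -3.11006354e+00,  2.53683974e-03]), 'wrist_force': array([-0.3414781 , -0.40747592, -0.1135837 ]), 'wrist_torque': array([0.06790895, 0.04189738, 0.01962784]), 'grasp_force': 0.0, 'width': 1.0001915315228331} 0.025
```

View pics/top0.png

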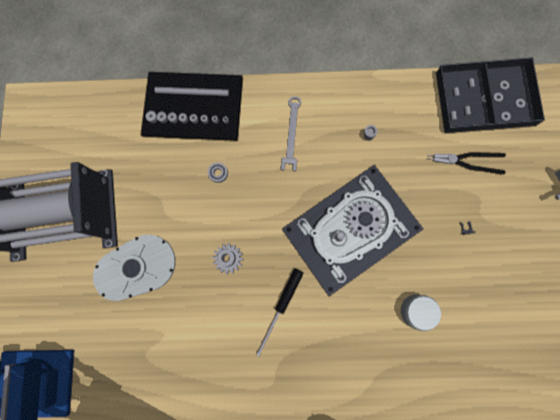

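View pics/scene0.png

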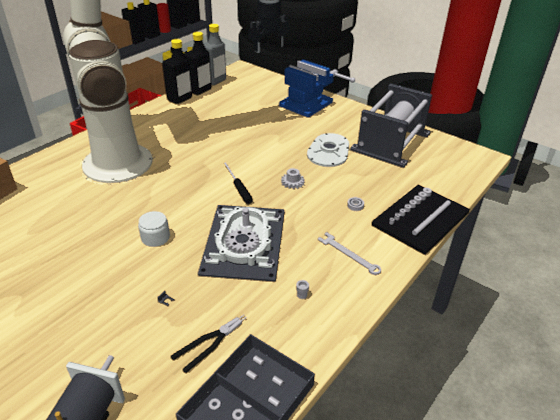

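The top view shows the loose gear at about (228,258), the stub shaft at (338,238), the fixed gear at (366,219), the clip at (467,228), the tin at (421,313) and the screwdriver at (280,310). In the scene view the gear is hub up and the clip's lug is up.

```bash
cat > h.py <<'E'
import cv2,numpy as np
from bench import r,get_image,camera_params
from scipy.spatial.transform import Rotation as R
def cam(n):
    c=camera_params(n); return c["camera_matrix"],cv2.Rodrigues(np.array(c["rvec"]))[0],np.array(c["tvec"]).ravel()
def cloud(d,c):   # world xyz per pixel from depth
    K,Rm,t=c; v,u=np.mgrid[:d.shape[0],:d.shape[1]]
    P=np.stack([(u-K[0,2])/K[0,0]*d,(v-K[1,2])/K[1,1]*d,d],-1)
    return (P-t)@Rm
def at(uv,z,c):   # pixel -> world at height z
    K,Rm,t=c; ray=Rm.T@np.linalg.inv(K)@np.r_[uv,1]; o=-Rm.T@t
    return o+ray*(z-o[2])/ray[2]
def ortho(p,c,z,cx,cy,half=.06,s=5000,yaw=0):  # metric top view at height z: cols=+x', rows=-y'
    n=int(2*half*s); K,Rm,t=c
    j,i=np.meshgrid(np.arange(n),np.arange(n)); a=(j-n/2)/s; b=-(i-n/2)/s
    W=np.stack([cx+a*np.cos(yaw)-b*np.sin(yaw),cy+a*np.sin(yaw)+b*np.cos(yaw),0*a+z],-1)
    q=W@Rm.T+t; u=q[...,0]/q[...,2]*K[0,0]+K[0,2]; v=q[...,1]/q[...,2]*K[1,1]+K[1,2]
    return cv2.remap(p,u.astype(np.float32),v.astype(np.float32),cv2.INTER_CUBIC)
def tool(W,s=None): # world point -> offset in tool axes, cm
    s=s or r.sense(); return R.from_rotvec(s["tcp_rot"]).inv().apply(np.array(W)-s["position"])*100
E
python3 - <<'E'
from h import *
c=cam("top"); d=np.load("pics/top0.npy"); X=cloud(d,c)
for n,uv,z in (("gear",(228,258),.04),("shaft",(339,237),.078),("fixed",(366,219),.04),("clip",(467,228),.01),("tin",(421,313),.062)):
    print(n,at(uv,z,c).round(3),X[uv[1],uv[0]].round(3))
for n,(u,v),zr in (("hub",(228,258),(.033,.05)),("gear",(228,258),(.008,.05)),("clip",(467,228),(.004,.03)),("shafttop",(339,237),(.065,.09))):
    w=X[v-22:v+22,u-22:u+22].reshape(-1,3); w=w[(w[:,2]>zr[0])&(w[:,2]<zr[1])]; print(n,len(w),w.mean(0).round(4),w.min(0).round(3),w.max(0).round(3))
s=r.sense(); print(R.from_rotvec(s["tcp_rot"]).as_matrix().round(3)); K,Rm,t=cam("wrist"); print(K.round(1).tolist(),(-Rm.T@t).round(3),Rm.round(3).tolist())
E
```

```text
gear [0.484 0.265 0.04 ] [0.486 0.272 0.001]
shaft [0.522 0.018 0.078] [0.522 0.018 0.076]
fixed [ 0.565 -0.047  0.04 ] [ 0.565 -0.047  0.041]
clip [ 0.542 -0.282  0.01 ] [ 0.544 -0.287 -0.005]
tin [ 0.359 -0.149  0.062] [ 0.359 -0.149  0.063]
hub 183 [0.4847 0.2706 0.0397] [0.466 0.252 0.033] [0.502 0.29  0.044]
gear 543 [0.4842 0.2688 0.0233] [0.451 0.237 0.008] [0.52  0.306 0.044]
clip 55 [ 0.5355 -0.2812  0.0089] [ 0.499 -0.317  0.004] [ 0.58  -0.238  0.02 ]
shafttop 57 [0.5248 0.0154 0.0764] [0.517 0.007 0.065] [0.533 0.024 0.081]
[[-0.961  0.277 -0.001]
 [ 0.277  0.961 -0.002]
 [ 0.    -0.002 -1.   ]]
[[349.5, 0.0, 273.2], [0.0, 349.5, 208.2], [0.0, 0.0, 1.0]] [0.079 0.575 0.374] [[0.278, 0.961, -0.001], [0.909, -0.263, 0.323], [0.31, -0.091, -0.946]]
```

```bash
python3 -m inch '[{"offset":[-5,-2,0],"twist":[0,0,0],"grip":1},{"offset":[-10,-4.5,1],"twist":[0,0,0],"grip":1},{"offset":[-15,-7,2],"twist":[0,0,0],"grip":1},{"offset":[-20,-9.5,3],"twist":[0,0,0],"grip":1},{"offset":[-25,-12,4],"twist":[0,0,0],"grip":1},{"offset":[-30,-14,6],"twist":[0,0,0],"grip":1},{"offset":[-35,-16,8],"twist":[0,0,0],"grip":1},{"offset":[-38,-17.5,9],"twist":[0,0,0],"grip":1},{"offset":[-39,-18,9.5],"twist":[0,0,0],"grip":1},{"offset":[-39,-18,9.5],"twist":[0,0,0],"grip":1},{"offset":[-39,-18,9.5],"twist":[0,0,0],"grip":1}]' 60
python3 - <<'E'
from h import *
c=cam("wrist"); p,d=get_image("wrist"); cv2.imwrite("pics/w1.png",p)
X=cloud(d,c); m=(X[...,2]>.034)&(X[...,2]<.046)&(np.hypot(X[...,0]-.4845,X[...,1]-.269)<.04)
w=X[m]; print(m.sum(),w.mean(0),w.min(0),w.max(0))
C=cv2.minEnclosingCircle((w[:,:2]*1000).astype(np.float32)); print(C)
m=(X[...,2]>.008)&(X[...,2]<.046)&(np.hypot(X[...,0]-.4845,X[...,1]-.269)<.05)
print(cv2.minEnclosingCircle((X[m][:,:2]*1000).astype(np.float32)))
o1=ortho(p,c,.014,C[0][0]/1e3,C[0][1]/1e3,.045,6600); o2=ortho(p,c,.040,C[0][0]/1e3,C[0][1]/1e3,.03,6600)
o2=cv2.resize(o2,(396,396)); o1=o1[99:99+396,99:99+396] if 0 else cv2.resize(o1,(396,396))
cv2.imwrite("pics/w1o.png",np.hstack([o1,o2]))
E
```

```text
time: 1.48
position: [0.4835, 0.2724, 0.1617]
tcp_rot: [0.438, 3.111, 0.001]
wrist_force: [0.4, 0.4, -0.7]
width: 1.005
grasp_force: 0.0
1697 [0.48477841 0.27040521 0.04003467] [0.46624406 0.25082402 0.03403692] [0.50501971 0.2892564  0.04267845]
((485.78900146484375, 270.2724914550781), 19.56768035888672)
((485.7862243652344, 270.0221252441406), 35.74632263183594)
```

View pics/w1o.png

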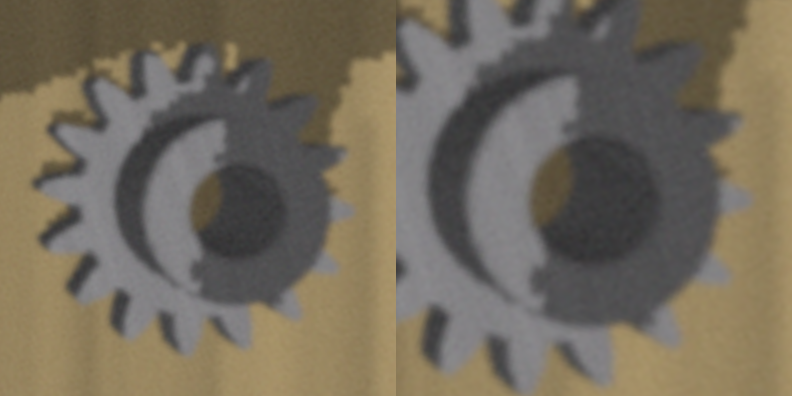

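```bash
python3 - <<'E'
from h import *
c=cam("wrist"); p,d=get_image("wrist"); X=cloud(d,c); g=np.array([.4857,.2702])
q=X[...,:2]-g; rr=np.hypot(*q.transpose(2,0,1)); th=np.arctan2(q[...,1],q[...,0])
for a,b in ((.031,.033),(.032,.034),(.033,.0355)):
    m=(rr>a)&(rr<b)&(X[...,2]>.010)&(X[...,2]<.018); z=np.exp(16j*th[m]).mean(); print(m.sum(),abs(z),np.degrees(np.angle(z))/16)
s=r.sense(); print(s["position"],tool([.4857,.2702,.041],s))
E
```

```text
266 0.7076178669888136 -4.420507885105815
228 0.7928833434875059 -4.264154266663648
249 0.8717119489105171 -4.4604404038423295
[0.48360984 0.27244003 0.1617964 ] [-0.25737624 -0.16397318 12.07967012]
```

```bash
python3 -m inch '[{"offset":[-0.25,-0.15,3],"twist":[0,0,0],"grip":1},{"offset":[-0.25,-0.15,6],"twist":[0,0,0],"grip":1},{"offset":[-0.25,-0.15,9],"twist":[0,0,0],"grip":1},{"offset":[-0.25,-0.15,11],"twist":[0,0,0],"grip":1},{"offset":[-0.25,-0.15,12.1],"twist":[0,0,0],"grip":1},{"offset":[-0.25,-0.15,12.1],"twist":[0,0,0],"grip":0.8},{"offset":[-0.25,-0.15,12.1],"twist":[0,0,0],"grip":0.6},{"offset":[-0.25,-0.15,12.1],"twist":[0,0,0],"grip":0.5},{"offset":[-0.25,-0.15,12.1],"twist":[0,0,0],"grip":0.3},{"offset":[-0.25,-0.15,12.1],"twist":[0,0,0],"grip":0.3},{"offset":[-0.25,-0.15,12.1],"twist":[0,0,0],"grip":0.3},{"offset":[-0.25,-0.15,12.1],"twist":[0,0,0],"grip":0.3}]' 60
python3 -c "
from h import *
print(r.tips_ahead,tool([.4857,.2702,.041]))"
```

```text
time: 3.08
position: [0.4871, 0.2697, 0.0416]
tcp_rot: [0.439, 3.109, 0.002]
wrist_force: [-2.0, 0.3, 6.3]
width: 0.425
grasp_force: 60.9
0.025 [0.14941844 0.01072002 0.06085214]
```

```bash
python3 -m inch '[{"offset":[0,0,-3],"twist":[0,0,0],"grip":0.3},{"offset":[0,0,-7],"twist":[0,0,0],"grip":0.3},{"offset":[-2,-4,-10],"twist":[0,0,0.1],"grip":0.3},{"offset":[-5,-8,-11.5],"twist":[0,0,0.2],"grip":0.3},{"offset":[-7.5,-12,-12],"twist":[0,0,0.3],"grip":0.3},{"offset":[-10,-16,-12],"twist":[0,0,0.4],"grip":0.3},{"offset":[-12.5,-20,-12],"twist":[0,0,0.5],"grip":0.3},{"offset":[-15,-24,-12],"twist":[0,0,0.6],"grip":0.3},{"offset":[-17,-28,-12],"twist":[0,0,0.68],"grip":0.3},{"offset":[-18.7,-30.3,-12],"twist":[0,0,0.709],"grip":0.3},{"offset":[-18.7,-30.3,-12],"twist":[0,0,0.709],"grip":0.3},{"offset":[-18.7,-30.3,-12],"twist":[0,0,0.709],"grip":0.3},{"offset":[-18.7,-30.3,-12],"twist":[0,0,0.709],"grip":0.3}]' 70
python3 - <<'E'
from h import *
s=r.sense(); c=cam("wrist"); p,d=get_image("wrist"); cv2.imwrite("pics/w2.png",p); np.save("pics/w2.npy",d)
print(R.from_rotvec(s["tcp_rot"]).as_matrix().round(4).tolist(),s["width"])
X=cloud(d,c); m=(X[...,2]>.072)&(X[...,2]<.083)&(np.hypot(X[...,0]-.5235,X[...,1]-.0165)<.02)
w=X[m]; print(m.sum(),w.mean(0),cv2.minEnclosingCircle((w[:,:2]*1000).astype(np.float32)))
m=(X[...,2]>.036)&(X[...,2]<.044)&(np.hypot(X[...,0]-.565,X[...,1]+.047)<.055); w=X[m]; print(m.sum(),w.mean(0),cv2.minEnclosingCircle((w[:,:2]*1000).astype(np.float32)))
f=[.565,-.047]; a=ortho(p,c,.078,.5235,.0165,.03,6600); b=ortho(p,c,.04,*f,.05,4000)
cv2.imwrite("pics/w2o.png",np.hstack([cv2.resize(a,(330,330)),cv2.resize(b,(330,330))]))
E
```

```text
time: 4.7
position: [0.5814, -0.0725, 0.1599]
tcp_rot: [-1.49, -2.765, 0.0]
wrist_force: [-0.2, -0.9, -3.3]
width: 0.429
grasp_force: 71.4
[[-0.55, 0.8352, -0.001], [0.8352, 0.55, 0.0005], [0.001, -0.0006, -1.0]] 0.42915895827901474
954 [0.5258781  0.01340359 0.07789108] ((525.6915893554688, 13.435163497924805), 8.950140953063965)
9563 [ 0.56301206 -0.04421006  0.04051754] ((565.0114135742188, -47.050960540771484), 54.98115158081055)
```

View pics/w2.png

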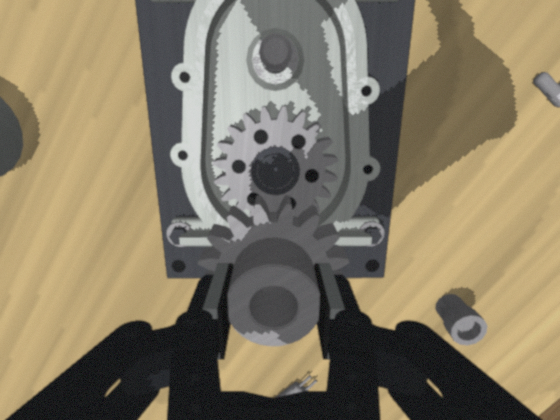

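The picture shows the shaft at (275,55), the fixed gear at (275,170) with its teeth clear, and the held gear level in the jaws with its hub at (275,300).

```bash
python3 - <<'E'
from h import *
s=r.sense(); c=cam("wrist"); d=np.load("pics/w2.npy"); X=cloud(d,c); S=np.array([.5257,.0134])
def ph(n,ctr,lo,hi,z0,z1,extra=True):
    q=X[...,:2]-ctr; rr=np.hypot(q[...,0],q[...,1]); th=np.arctan2(q[...,1],q[...,0])
    m=(rr>lo)&(rr<hi)&(X[...,2]>z0)&(X[...,2]<z1)&extra; z=np.exp(1j*n*th[m]).sum(); return m.sum(),abs(z)/max(m.sum(),1),np.degrees(np.angle(z))/n
best=[]
for a in np.arange(-62,-50,.25):
  for R0 in (.0715,.0725,.0735):
    u=np.array([np.cos(np.radians(a)),np.sin(np.radians(a))]); f=S+R0*u
    n=ph(20,f,.039,.0432,.037,.046,((X[...,:2]-f)@(-u)>.012)); best.append((n[1],a,R0,n[0],n[2],f.round(4)))
for b in sorted(best,key=lambda b:-b[0])[:6]: print(b)
zt=s["position"][2]; P=s["position"][:2]
m=(X[...,2]>zt-.006)&(X[...,2]<zt+.004)&(np.hypot(X[...,0]-P[0],X[...,1]-P[1])<.023); w=X[m]
print("hub",m.sum(),w[:,2].mean(),cv2.minEnclosingCircle((w[:,:2]*1000).astype(np.float32)),P)
h=np.array(cv2.minEnclosingCircle((w[:,:2]*1000).astype(np.float32))[0])/1000
for ctr in (h,P):
  for lo,hi in((.031,.0335),(.033,.0355)): print(ph(16,ctr,lo,hi,zt-.034,zt-.022,((X[...,:2]-ctr)@np.array([-.55,.835])>.012)))
E
```

```text
(np.float64(0.8105454276382625), np.float64(-56.25), 0.0715, np.int64(287), np.float64(8.121244615306049), array([ 0.5654, -0.0461]))
(np.float64(0.8089330874983307), np.float64(-56.0), 0.0715, np.int64(290), np.float64(8.512052678512509), array([ 0.5657, -0.0459]))
(np.float64(0.8069180804311575), np.float64(-56.5), 0.0715, np.int64(286), np.float64(7.761245487627394), array([ 0.5652, -0.0462]))
(np.float64(0.8054488385533122), np.float64(-56.75), 0.0715, np.int64(282), np.float64(7.368194953230928), array([ 0.5649, -0.0464]))
(np.float64(0.8046751816108025), np.float64(-55.75), 0.0715, np.int64(291), np.float64(8.880674651300092), array([ 0.5659, -0.0457]))
(np.float64(0.8037222351451004), np.float64(-57.0), 0.0715, np.int64(280), np.float64(7.002446494213499), array([ 0.5646, -0.0466]))
hub 5622 0.1584531937535031 ((580.6957397460938, -71.33619689941406), 22.299074172973633) [ 0.58153142 -0.07260091]
(np.int64(474), np.float64(0.7003675338440287), np.float64(0.27861105395478086))
(np.int64(413), np.float64(0.8733498701233278), np.float64(0.2049026874846836))
(np.int64(519), np.float64(0.4616549492807854), np.float64(0.2914557469217528))
(np.int64(450), np.float64(0.6341875626106489), np.float64(0.18806527925234992))
```

```bash
python3 - <<'E'
from h import *
s=r.sense(); c=cam("wrist"); p,d=get_image("wrist"); X=cloud(d,c)
L=R.from_rotvec(s["tcp_rot"]).inv().apply((X-s["position"]).reshape(-1,3))*1000
for k in (-6,-3,0,3,6):
    m=(abs(L[:,1]-k)<1)&(L[:,2]<6)&(L[:,2]>-4)&(abs(L[:,0])<30); print(k,L[m,0].min().round(2),L[m,0].max().round(2),L[m,2].mean().round(2), (L[m,0].min()+L[m,0].max())/2)
print(s["position"],tool([.5257,.0134,.15],s))
E
```

```text
-6 -18.07 20.23 1.9 1.0790736404328918
-3 -17.99 20.64 1.91 1.32034738175245
0 -19.25 20.69 1.93 0.719955884878873
3 -18.18 20.7 1.88 1.2600382853397782
6 -17.66 20.09 1.85 1.2145138062999994
[ 0.58153142 -0.07260091  0.16005873] [10.25258483  0.06769541  1.01229679]
```

```bash
python3 -m inch '[{"offset":[3,0,0],"twist":[0,0,-0.08],"grip":0.3},{"offset":[6,0,1],"twist":[0,0,-0.163],"grip":0.3},{"offset":[9,0.09,2],"twist":[0,0,-0.163],"grip":0.3},{"offset":[10.1,0.09,2.8],"twist":[0,0,-0.163],"grip":0.3},{"offset":[10.13,0.09,3.3],"twist":[0,0,-0.163],"grip":0.3},{"offset":[10.13,0.09,3.5],"twist":[0,0,-0.163],"grip":0.3},{"offset":[10.13,0.09,3.5],"twist":[0,0,-0.163],"grip":0.3},{"offset":[10.13,0.09,3.5],"twist":[0,0,-0.163],"grip":0.3}]'
python3 - <<'E'
from h import *
s=r.sense(); print(s["position"],s["wrist_force"],s["wrist_torque"])
for n in ("top","scene"):
    c=cam(n);p,d=get_image(n); cv2.imwrite(f"pics/{n}3.png",p)
    q=c[1]@np.array([.5257,.0134,.09])+c[2]; u=int(q[0]/q[2]*c[0][0,0]+c[0][0,2]); v=int(q[1]/q[2]*c[0][1,1]+c[0][1,2])
    cv2.imwrite(f"pics/{n}3c.png",cv2.resize(p[v-40:v+40,u-40:u+40],None,fx=5,fy=5,interpolation=cv2.INTER_CUBIC))
E
python3 -c "
import cv2,numpy as np
cv2.imwrite('pics/c3.png',np.hstack([cv2.imread('pics/top3c.png'),cv2.imread('pics/scene3c.png')]))"
```

```text
time: 5.8
position: [0.5276, 0.0109, 0.1257]
tcp_rot: [1.263, 2.876, 0.0]
wrist_force: [0.4, -0.9, -3.4]
width: 0.431
grasp_force: 71.4
[0.52759795 0.01094772 0.12567103] [ 0.36424681 -0.90585084 -3.43452139] [-0.02143576  0.06214046 -0.01325048]
```

View pics/c3.png

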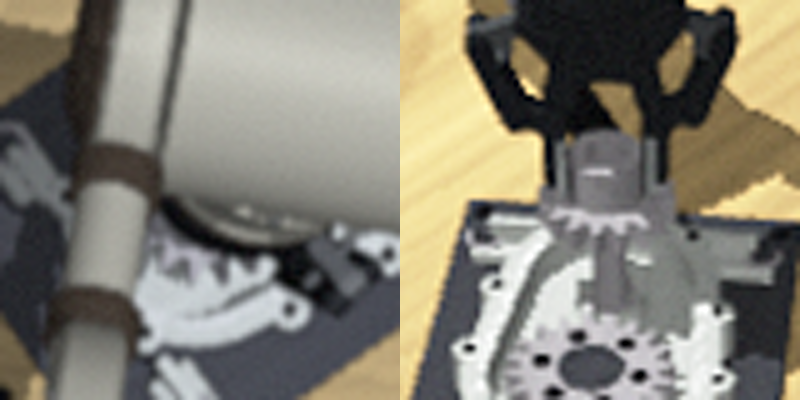

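```bash
python3 -m inch '[{"offset":[0.19,0.03,0],"twist":[0,0,0],"grip":0.3},{"offset":[0.19,0.03,0.3],"twist":[0,0,0],"grip":0.3},{"offset":[0.19,0.03,0.5],"twist":[0,0,0],"grip":0.3},{"offset":[0.19,0.03,0.5],"twist":[0,0,0],"grip":0.3},{"offset":[0.19,0.03,0.7],"twist":[0,0,0],"grip":0.3},{"offset":[0.19,0.03,0.85],"twist":[0,0,0],"grip":0.3},{"offset":[0.19,0.03,0.85],"twist":[0,0,0],"grip":0.3}]'
python3 -c "
from h import *
s=r.sense();print(s['position'],s['wrist_torque'],tool([.5257,.0134,.0676],s))"
```

```text
time: 6.78
position: [0.5259, 0.0132, 0.1166]
tcp_rot: [-1.262, -2.877, 0.0]
wrist_force: [-0.4, 0.7, -4.2]
width: 0.424
grasp_force: 71.4
[0.52587589 0.01316185 0.11661754] [-0.04411863  0.03296314 -0.02561281] [2.81604725e-02 4.12481473e-03 4.90176043e+00]
```

```bash
python3 -m inch '[{"offset":[-0.09,-0.02,0],"twist":[0,0,0],"grip":0.3},{"offset":[-0.09,-0.02,0.4],"twist":[0,0,0],"grip":0.3},{"offset":[-0.09,-0.02,0.8],"twist":[0,0,0],"grip":0.3},{"offset":[-0.09,-0.02,1.3],"twist":[0,0,0],"grip":0.3},{"offset":[-0.09,-0.02,1.8],"twist":[0,0,0],"grip":0.3},{"offset":[-0.09,-0.02,2.3],"twist":[0,0,0],"grip":0.3},{"offset":[-0.09,-0.02,2.7],"twist":[0,0,0],"grip":0.3},{"offset":[-0.09,-0.02,2.8],"twist":[0,0,0],"grip":0.3},{"offset":[-0.09,-0.02,2.8],"twist":[0,0,0],"grip":0.3},{"offset":[-0.09,-0.02,2.8],"twist":[0,0,0],"grip":0.3}]'
python3 -c "
from h import *
s=r.sense();print(s['position'],s['wrist_torque'],tool([.5257,.0134,.0676],s))"
```

```text
time: 8.02
position: [0.5266, 0.0123, 0.089]
tcp_rot: [1.262, 2.877, 0.0]
wrist_force: [0.0, 1.3, -2.8]
width: 0.427
grasp_force: 71.4
[0.52662712 0.01227203 0.08902106] [ 0.02708953 -0.01229121  0.03046944] [0.14656954 0.00764679 2.14205408]
```

```bash
python3 -m inch '[{"offset":[0,0,0.3],"twist":[0,0,0],"grip":0.3},{"offset":[0,0,0.6],"twist":[0,0,0],"grip":0.3},{"offset":[0,0,0.75],"twist":[0,0,0],"grip":0.3},{"offset":[0,0,0.85],"twist":[0,0,0],"grip":0.3},{"offset":[0,0,0.9],"twist":[0,0,0],"grip":0.3},{"offset":[0,0,0.9],"twist":[0,0,0],"grip":0.3}]'
python3 -c "
from h import *
s=r.sense();print(s['position'],s['wrist_torque'],tool([.5257,.0134,.0676],s))"
```

```text
time: 8.78
position: [0.5265, 0.0123, 0.0798]
tcp_rot: [1.262, 2.877, 0.0]
wrist_force: [-1.0, -0.3, -3.8]
width: 0.424
grasp_force: 71.4
[0.52648306 0.01230805 0.07982103] [-0.00960823  0.01494045 -0.00914333] [0.1334257  0.01629104 1.22209815]
```

```bash
python3 -m inch '[{"offset":[0,0,0.1],"twist":[0,0,0],"grip":0.3},{"offset":[0,0,0.2],"twist":[0,0,0],"grip":0.3},{"offset":[0,0,0.3],"twist":[0,0,0],"grip":0.3},{"offset":[0,0,0.3],"twist":[0,0,0],"grip":0.3}]'
python3 -c "
from h import *
s=r.sense();print(s['position'],s['wrist_torque'])"
```

```text
time: 9.28
position: [0.5263, 0.0123, 0.0766]
tcp_rot: [-1.262, -2.877, 0.0]
wrist_force: [-0.4, 0.9, -2.6]
width: 0.433
grasp_force: 71.4
[0.52631012 0.01232468 0.07663504] [-0.04714094  0.00752123 -0.01424969]
```

```bash
python3 -m inch '[{"offset":[0,0,0.2],"twist":[0,0,0],"grip":0.3},{"offset":[0,0,0.4],"twist":[0,0,0],"grip":0.3},{"offset":[0,0,0.6],"twist":[0,0,0],"grip":0.3},{"offset":[0,0,0.7],"twist":[0,0,0],"grip":0.3},{"offset":[0,0,0.8],"twist":[0,0,0],"grip":0.3},{"offset":[0,0,0.85],"twist":[0,0,0],"grip":0.3},{"offset":[0,0,0.85],"twist":[0,0,0],"grip":0.3}]'
python3 -c "
from h import *
s=r.sense();print(s['position'],s['wrist_torque'])"
```

```text
time: 10.15
position: [0.5264, 0.0123, 0.0683]
tcp_rot: [-1.262, -2.877, 0.0]
wrist_force: [-0.4, 0.3, -2.7]
width: 0.425
grasp_force: 71.4
[0.52644467 0.01233247 0.06828799] [-0.0024582  -0.05194541  0.01323636]
```

```bash
python3 -m inch '[{"offset":[0,0,0.05],"twist":[0,0,0],"grip":0.3},{"offset":[0,0,0.05],"twist":[0,0,0],"grip":0.45},{"offset":[0,0,0.05],"twist":[0,0,0],"grip":0.6},{"offset":[0,0,0.05],"twist":[0,0,0],"grip":0.7},{"offset":[0,0,0.05],"twist":[0,0,0],"grip":0.7},{"offset":[0,0,-2],"twist":[0,0,0],"grip":0.7},{"offset":[0,0,-6],"twist":[0,0,0],"grip":0.7},{"offset":[-3,0,-9],"twist":[0,0,0],"grip":0.7},{"offset":[-7,0,-11],"twist":[0,0,0],"grip":0.7},{"offset":[-9,0,-11],"twist":[0,0,0],"grip":0.7},{"offset":[-9,0,-11],"twist":[0,0,0],"grip":0.7},{"offset":[-9,0,-11],"twist":[0,0,0],"grip":0.7}]'
python3 - <<'E'
from h import *
s=r.sense(); c=cam("wrist"); p,d=get_image("wrist"); cv2.imwrite("pics/w4.png",p); np.save("pics/w4.npy",d)
X=cloud(d,c); q=np.hypot(X[...,0]-.5257,X[...,1]-.0134)
for n,m in (("head",(q<.0075)),("hubtop",(q>.0125)&(q<.018)),("wheel",(q>.023)&(q<.028))):
    z=X[m][:,2]; print(n,m.sum(),np.percentile(z,[5,25,50,75,95]).round(4))
m=(X[...,2]>.074)&(X[...,2]<.083)&(q<.02); print(cv2.minEnclosingCircle((X[m][:,:2]*1000).astype(np.float32)))
m=(X[...,2]>.06)&(X[...,2]<.072)&(q<.026); print(cv2.minEnclosingCircle((X[m][:,:2]*1000).astype(np.float32)))
f=np.array([.5654,-.0461]); m=(np.hypot(X[...,0]-f[0],X[...,1]-f[1])<.034)&(np.hypot(X[...,0]-f[0],X[...,1]-f[1])>.028); print("fixed z",np.median(X[m][:,2]))
E
```

```text
time: 11.65
position: [0.5866, -0.0532, 0.1777]
tcp_rot: [-1.261, -2.876, -0.0]
wrist_force: [0.0, -0.2, 0.3]
width: 0.699
grasp_force: 0.0
head 1558 [0.0776 0.0788 0.2959 0.2959 0.2959]
hubtop 1490 [0.0654 0.0661 0.0666 0.0671 0.0677]
wheel 1604 [0.0394 0.0401 0.0405 0.041  0.0418]
((525.67041015625, 13.556690216064453), 8.90734577178955)
((525.664794921875, 13.10445499420166), 19.25490951538086)
fixed z 0.17547618712028767
```

View pics/w4.png

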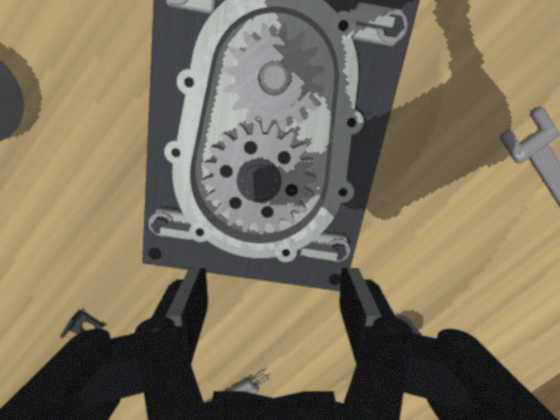

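The picture shows the gear seated and meshed (shaft head at (273,77), hub top and wheel at home heights), with the clip just visible at (85,322).

```bash
python3 -m inch '[{"offset":[-4,-4,0],"twist":[0,0,0],"grip":0.7},{"offset":[-8,-8,0],"twist":[0,0,0],"grip":0.7},{"offset":[-12,-12,0],"twist":[0,0,0],"grip":0.7},{"offset":[-16,-15,0],"twist":[0,0,0],"grip":0.7},{"offset":[-19,-18,1],"twist":[0,0,0],"grip":0.7},{"offset":[-19.8,-18.8,1.8],"twist":[0,0,0],"grip":0.7},{"offset":[-19.8,-18.8,1.8],"twist":[0,0,0],"grip":0.7},{"offset":[-19.8,-18.8,1.8],"twist":[0,0,0],"grip":0.7}]'
python3 - <<'E'
from h import *
s=r.sense(); c=cam("wrist"); p,d=get_image("wrist"); cv2.imwrite("pics/w5.png",p); np.save("pics/w5.npy",d); np.savez("pics/w5c.npz",*c)
X=cloud(d,c); q=np.hypot(X[...,0]-.542,X[...,1]+.282)<.05
m=q&(X[...,2]>.0085)&(X[...,2]<.025); w=X[m]; print("lug",m.sum(),w.mean(0),cv2.minAreaRect((w[:,:2]*1000).astype(np.float32)))
m=q&(X[...,2]>.0025)&(X[...,2]<.025); w=X[m]; ctr=w.mean(0); print("all",m.sum(),ctr,cv2.minAreaRect((w[:,:2]*1000).astype(np.float32)))
cv2.imwrite("pics/w5o.png",ortho(p,c,.004,ctr[0],ctr[1],.03,8000))
print(s["position"])
E
```

```text
time: 12.7
position: [0.5835, -0.3251, 0.1604]
tcp_rot: [-1.259, -2.878, -0.001]
wrist_force: [0.0, 0.6, 0.5]
width: 0.701
grasp_force: 0.0
lug 178 [ 0.53064084 -0.28562087  0.01633018] ((530.6690673828125, -286.005126953125), (3.407350778579712, 25.726760864257812), 7.621255397796631)
all 880 [ 0.53962562 -0.28429376  0.0067975 ] ((532.6818237304688, -278.560791015625), (81.06053161621094, 84.46916961669922), 23.686702728271484)
[ 0.58347835 -0.32512144  0.16044794]
```

View pics/w5o.png

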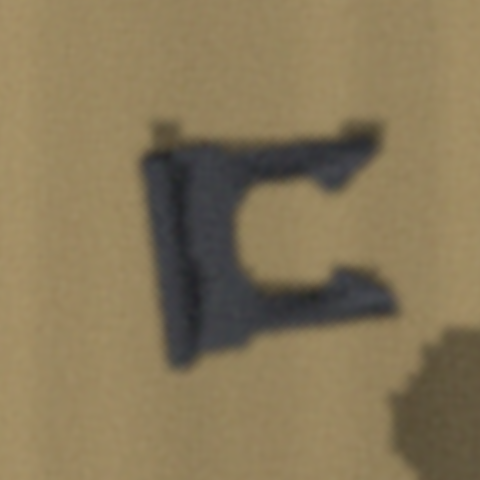

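The clip lies with its lug at the left (172,260) and its mouth pointing to world +x, turned about 7.6° counter-clockwise.

```bash
python3 -m inch '[{"offset":[1,0,0],"twist":[0,0,0.18],"grip":0.4},{"offset":[2,0,1],"twist":[0,0,0.36],"grip":0.4},{"offset":[3,0,2],"twist":[0,0,0.54],"grip":0.4},{"offset":[4,-0.5,3],"twist":[0,0,0.72],"grip":0.4},{"offset":[5,-0.5,4],"twist":[0,0,0.9],"grip":0.4},{"offset":[6,-1,5],"twist":[0,0,1.08],"grip":0.4},{"offset":[6.33,-1.05,6],"twist":[0,0,1.26],"grip":0.4},{"offset":[6.33,-1.05,6],"twist":[0,0,1.44],"grip":0.4},{"offset":[6.33,-1.05,6],"twist":[0,0,1.62],"grip":0.4},{"offset":[6.33,-1.05,6],"twist":[0,0,1.8],"grip":0.4},{"offset":[6.33,-1.05,6],"twist":[0,0,1.98],"grip":0.4},{"offset":[6.33,-1.05,6],"twist":[0,0,2.1],"grip":0.4},{"offset":[6.33,-1.05,6],"twist":[0,0,2.18],"grip":0.4},{"offset":[6.33,-1.05,6],"twist":[0,0,2.18],"grip":0.4},{"offset":[6.33,-1.05,6],"twist":[0,0,2.18],"grip":0.4}]'
python3 - <<'E'
from h import *
s=r.sense(); c=cam("wrist"); p,d=get_image("wrist"); cv2.imwrite("pics/w6.png",p); np.save("pics/w6.npy",d)
M=R.from_rotvec(s["tcp_rot"]).as_matrix(); print(M.round(3).tolist(),np.degrees(np.arctan2(M[1,0],M[0,0])),s["joints"].round(2))
X=cloud(d,c); q=np.hypot(X[...,0]-.54,X[...,1]+.284)<.03
m=q&(X[...,2]>.0095)&(X[...,2]<.022); w=X[m]; print("lug",m.sum(),w.mean(0),cv2.minAreaRect((w[:,:2]*1000).astype(np.float32)))
m=q&(X[...,2]>.0025)&(X[...,2]<.022); w=X[m]; print("all",m.sum(),w.mean(0),cv2.minAreaRect((w[:,:2]*1000).astype(np.float32)))
L=((X-s["position"])@M).reshape(-1,3)*1000
m=(abs(L[:,0])<20)&(L[:,2]<60)&(L[:,2]>-30)&(abs(L[:,1])<45); w=L[m]; print("fingers",m.sum(),w.min(0),w.max(0),np.percentile(w[:,2],[90,97,99]))
E
```

```text
time: 14.62
position: [0.5328, -0.2869, 0.1007]
tcp_rot: [3.134, 0.215, 0.001]
wrist_force: [0.2, -0.4, -0.3]
width: 0.4
grasp_force: 0.0
[[0.991, 0.137, 0.0], [0.137, -0.991, -0.0], [0.0, 0.0, -1.0]] 7.84573329854292 [-0.69  0.4   1.63  0.    1.11  0.74]
lug 348 [ 0.53140523 -0.28597619  0.0147714 ] ((530.9320678710938, -286.1819152832031), (3.5974199771881104, 25.63298797607422), 7.582256317138672)
all 1347 [ 0.53897103 -0.28515417  0.00734581] ((544.6629028320312, -279.80450439453125), (32.44038391113281, 48.47663879394531), 7.420091152191162)
fingers 8781 [-12.98433475 -44.98297883 -29.99972106] [14.35987573 44.9977012  24.21089758] [10.17103832 16.71967306 19.72111303]
```

View pics/w6.png

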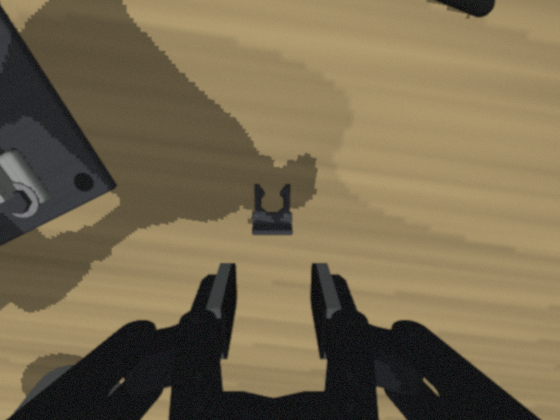

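```bash
python3 -m inch '[{"offset":[0.05,-0.1,2.5],"twist":[0,0,0],"grip":0.45},{"offset":[0.05,-0.1,5],"twist":[0,0,0],"grip":0.45},{"offset":[0.05,-0.1,6.6],"twist":[0,0,0],"grip":0.45},{"offset":[0.05,-0.1,7.2],"twist":[0,0,0],"grip":0.45},{"offset":[0.05,-0.1,7.3],"twist":[0,0,0],"grip":0.45},{"offset":[0.05,-0.1,7.3],"twist":[0,0,0],"grip":0.45}]' 50
python3 -c "
from h import *
s=r.sense();print(s['position'],s['wrist_force'],tool([.5331,-.2859,.027],s))"
```

```text
time: 15.42
position: [0.5335, -0.2869, 0.0282]
tcp_rot: [3.133, 0.212, 0.002]
wrist_force: [0.3, -0.9, 0.3]
width: 0.454
grasp_force: 0.0
[ 0.53354335 -0.28686967  0.02823976] [ 0.26461389 -0.86004711  0.30390215] [-0.03103527 -0.10220362  0.12381249]
```

```bash
python3 -m inch '[{"offset":[0,-0.1,0.1],"twist":[0,0,0],"grip":0.45},{"offset":[0,-0.1,0.1],"twist":[0,0,0],"grip":0.38},{"offset":[0,-0.1,0.1],"twist":[0,0,0],"grip":0.3},{"offset":[0,-0.1,0.1],"twist":[0,0,0],"grip":0.2},{"offset":[0,-0.1,0.1],"twist":[0,0,0],"grip":0.2},{"offset":[0,-0.1,0.1],"twist":[0,0,0],"grip":0.2},{"offset":[0,-0.1,0.1],"twist":[0,0,0],"grip":0.2},{"offset":[0,-0.1,0.1],"twist":[0,0,0],"grip":0.2}]' 50
python3 -c "
from h import *
s=r.sense();print(s['position'],s['wrist_force'])"
```

```text
time: 16.42
position: [0.5331, -0.2856, 0.0268]
tcp_rot: [3.134, 0.212, 0.001]
wrist_force: [-1.0, 0.4, 5.1]
width: 0.278
grasp_force: 49.1
[ 0.53306962 -0.28556021  0.02681801] [-0.95985957  0.43334181  5.14443314]
```

```bash
python3 -m inch '[{"offset":[0,-0.1,-1],"twist":[0,0,0],"grip":0.2},{"offset":[0,-0.1,-4],"twist":[0,0,0],"grip":0.2},{"offset":[0,-2,-8],"twist":[0,0,0],"grip":0.2},{"offset":[-0.5,-6,-11],"twist":[0,0,0],"grip":0.2},{"offset":[-0.7,-11,-12],"twist":[0,0,0],"grip":0.2},{"offset":[-0.9,-16,-12],"twist":[0,0,0],"grip":0.2},{"offset":[-1.2,-21,-12],"twist":[0,0,0],"grip":0.2},{"offset":[-1.4,-26,-11],"twist":[0,0,0],"grip":0.2},{"offset":[-1.5,-29,-10],"twist":[0,0,0],"grip":0.2},{"offset":[-1.5,-29.7,-9.5],"twist":[0,0,0],"grip":0.2},{"offset":[-1.5,-29.7,-9.5],"twist":[0,0,0],"grip":0.2},{"offset":[-1.5,-29.7,-9.5],"twist":[0,0,0],"grip":0.2},{"offset":[-1.5,-29.7,-9.5],"twist":[0,0,0],"grip":0.2}]' 50
python3 - <<'E'
from h import *
s=r.sense(); c=cam("wrist"); p,d=get_image("wrist"); cv2.imwrite("pics/w7.png",p); np.save("pics/w7.npy",d)
M=R.from_rotvec(s["tcp_rot"]).as_matrix(); print(np.degrees(np.arctan2(M[1,0],M[0,0])),s["position"],s["wrist_force"])
X=cloud(d,c); L=((X-s["position"])@M)*1000
q=np.hypot(X[...,0]-.5257,X[...,1]-.0134)<.02; m=q&(X[...,2]>.074)&(X[...,2]<.083); w=L[m]; C=cv2.minEnclosingCircle(w[:,:2].astype(np.float32)); print("shaft head in tool mm",C,w[:,2].mean())
m=(abs(L[...,1])<12)&(L[...,0]>-13)&(L[...,0]<30)&(L[...,2]>0)&(L[...,2]<32); w=L[m]; print("clip",m.sum(),w.min(0),w.max(0))
pl=w[(w[:,2]>15)&(w[:,0]>3)]; print("plate",len(pl),pl.min(0),pl.max(0),np.median(pl,0),"fit z(x,y)",np.linalg.lstsq(np.c_[pl[:,:2],np.ones(len(pl))],pl[:,2],rcond=None)[0])
lg=w[w[:,2]<14]; print("lug",len(lg),lg.min(0),lg.max(0),np.median(lg,0))
m=(abs(L[...,1])>13.5)&(abs(L[...,1])<24)&(abs(L[...,0])<12.5)&(L[...,2]>0)&(L[...,2]<40); print("tips",np.percentile(L[m][:,2],[50,95,99,100]))
E
```

```text
time: 18.05
position: [0.4786, 0.0059, 0.1218]
tcp_rot: [3.134, 0.209, 0.001]
wrist_force: [-0.1, -0.2, -0.1]
width: 0.279
grasp_force: 49.1
7.643384442030487 [0.47857445 0.00593748 0.12175049] [-0.06538959 -0.22335988 -0.13705902]
shaft head in tool mm ((47.54850769042969, -1.084967851638794), 8.919657707214355) 43.939029156878796
clip 3376 [-11.48277543 -11.99970465   0.07065223] [25.89730202 11.97065606 27.23768465]
plate 1552 [  3.00346095 -11.98180081  15.13017961] [25.89730202 11.94916172 27.23768465] [11.50644759  0.18961183 22.35889181] fit z(x,y) [2.77246629e-02 4.26558774e-03 2.21188349e+01]
lug 895 [-11.48277543 -11.99970465   0.07065223] [11.41136835 11.97065606 13.98583152] [-1.02749549  0.17694977 10.44077752]
tips [ 8.60364827 18.8698087  21.4756931  22.90806975]
```

View pics/w7.png

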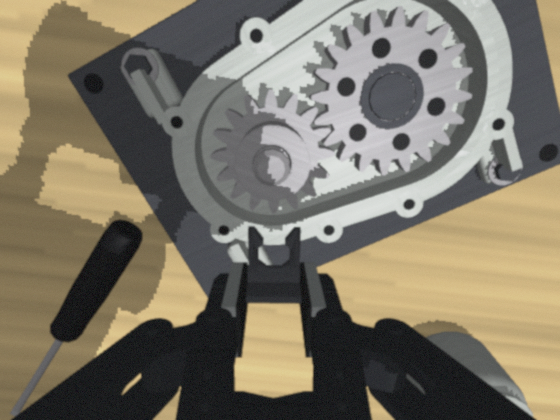

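The picture shows the clip level in the jaws with its mouth at (275,235) facing the shaft head at (272,165), and the fingers clear of the case.

```bash
python3 -m inch '[{"offset":[-0.3,-0.12,0.8],"twist":[0,0,0],"grip":0.2},{"offset":[-0.3,-0.12,1.8],"twist":[0,0,0],"grip":0.2},{"offset":[-0.3,-0.12,2.6],"twist":[0,0,0],"grip":0.2},{"offset":[-0.3,-0.12,2.82],"twist":[0,0,0],"grip":0.2},{"offset":[-0.3,-0.12,2.82],"twist":[0,0,0],"grip":0.2},{"offset":[-0.3,-0.12,2.82],"twist":[0,0,0],"grip":0.2}]' 60
python3 - <<'E'
from h import *
s=r.sense(); c=cam("wrist"); p,d=get_image("wrist")
M=R.from_rotvec(s["tcp_rot"]).as_matrix(); print(s["position"],s["wrist_force"])
X=cloud(d,c); L=((X-s["position"])@M)*1000
q=np.hypot(X[...,0]-.5257,X[...,1]-.0134)<.02; m=q&(X[...,2]>.074)&(X[...,2]<.083); w=L[m]; print("shaft",cv2.minEnclosingCircle(w[:,:2].astype(np.float32)),w[:,2].mean())
q=np.hypot(X[...,0]-.5257,X[...,1]-.0134); m=(q>.0125)&(q<.018); print("hub",np.median(L[m][:,2]))
m=(abs(L[...,1])<12.5)&(L[...,0]>3)&(L[...,0]<28)&(L[...,2]>17)&(L[...,2]<26); w=L[m]; print("clip",w.min(0),w.max(0),np.median(w,0))
E
```

```text
time: 18.85
position: [0.4752, 0.0076, 0.0934]
tcp_rot: [3.134, 0.212, 0.001]
wrist_force: [0.0, -0.4, 0.4]
width: 0.274
grasp_force: 59.3
[0.47519147 0.00762311 0.09339151] [ 0.01752836 -0.38149339  0.43699422]
shaft ((50.64331817626953, 1.0757622718811035), 9.123180389404297) 15.510720016813531
hub 26.880565648700323
clip [  3.00074565 -12.42794478  17.09285717] [26.15008688 12.47580108 25.97540913] [11.33148108 -0.29713036 22.4371514 ]
```

```bash
python3 -m inch '[{"offset":[0.5,0.08,0],"twist":[0,0,0],"grip":0.2},{"offset":[1.0,0.08,0],"twist":[0,0,0],"grip":0.2},{"offset":[1.4,0.08,0],"twist":[0,0,0],"grip":0.2},{"offset":[1.4,0.08,0],"twist":[0,0,0],"grip":0.2},{"offset":[1.4,0.08,0],"twist":[0,0,0],"grip":0.2}]' 60
python3 - <<'E'
from h import *
s=r.sense(); c=cam("wrist"); p,d=get_image("wrist"); cv2.imwrite("pics/w8.png",p)
M=R.from_rotvec(s["tcp_rot"]).as_matrix(); print(s["position"],s["wrist_force"],tool([.5257,.0134,.069],s))
X=cloud(d,c); L=((X-s["position"])@M)*1000
q=np.hypot(X[...,0]-.5257,X[...,1]-.0134)<.02; m=q&(X[...,2]>.074)&(X[...,2]<.083); w=L[m]; print("shaft",cv2.minEnclosingCircle(w[:,:2].astype(np.float32)),w[:,2].mean())
cv2.imwrite("pics/w8c.png",cv2.resize(p[140:300,180:370],None,fx=4,fy=4,interpolation=cv2.INTER_CUBIC)[:600,:760])
E
```

```text
time: 19.52
position: [0.4888, 0.0088, 0.093]
tcp_rot: [-3.134, -0.212, 0.001]
wrist_force: [-0.2, 0.1, -0.4]
width: 0.275
grasp_force: 59.3
[0.48875404 0.00882373 0.09299895] [-0.20544144  0.08886506 -0.41924004] [3.72335661 0.04363638 2.39868039]
shaft ((37.217674255371094, 0.30830129981040955), 9.097877502441406) 15.144052097595322
```

View pics/w8c.png

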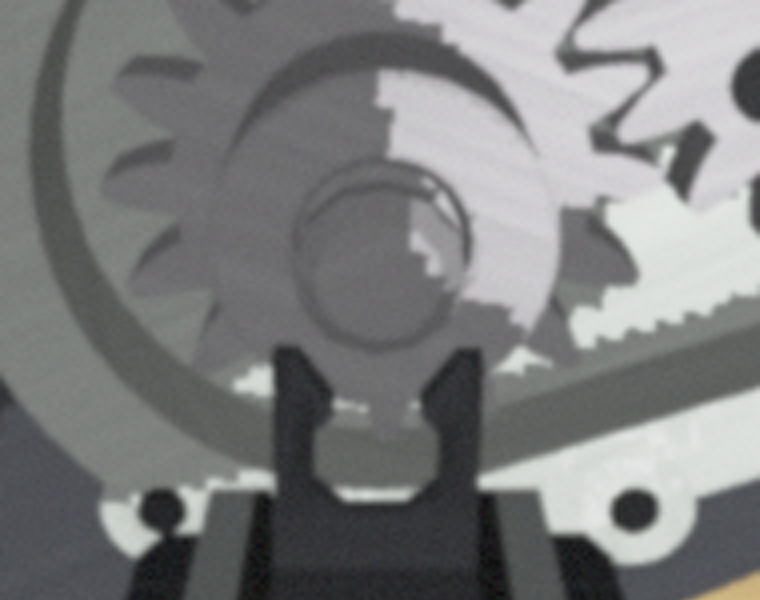

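The clip's mouth (375,380) lines up with the shaft head (382,255), and the gears are meshed. Pushing it in now.

```bash
python3 -m inch '[{"offset":[0.4,0.02,-0.06],"twist":[0,0,0],"grip":0.2},{"offset":[0.8,0.02,-0.06],"twist":[0,0,0],"grip":0.2},{"offset":[1.1,0.02,-0.06],"twist":[0,0,0],"grip":0.2},{"offset":[1.3,0.02,-0.06],"twist":[0,0,0],"grip":0.2},{"offset":[1.5,0.02,-0.06],"twist":[0,0,0],"grip":0.2},{"offset":[1.5,0.02,-0.06],"twist":[0,0,0],"grip":0.2}]' 60
python3 -c "
from h import *
s=r.sense();print(tool([.5257,.0134,.069],s),s['position'],s['wrist_torque'])"
```

```text
time: 20.32
position: [0.5035, 0.0107, 0.0935]
tcp_rot: [-3.134, -0.212, 0.001]
wrist_force: [-1.8, -0.1, -0.6]
width: 0.27
grasp_force: 59.3
[2.23344178 0.02689823 2.44453044] [0.50354932 0.01066117 0.09346053] [-0.03641007  0.1508174  -0.03337096]
```

```bash
python3 -m inch '[{"offset":[0.2,0,0],"twist":[0,0,0],"grip":0.2},{"offset":[0.4,0,0],"twist":[0,0,0],"grip":0.2},{"offset":[0.6,0,0],"twist":[0,0,0],"grip":0.2},{"offset":[0.75,0,0],"twist":[0,0,0],"grip":0.2},{"offset":[0.88,0,0],"twist":[0,0,0],"grip":0.2},{"offset":[0.88,0,0],"twist":[0,0,0],"grip":0.2}]' 60
python3 -c "
from h import *
s=r.sense();print(tool([.5257,.0134,.069],s),s['position'],s['wrist_torque'])"
```

```text
time: 21.08
position: [0.5127, 0.0118, 0.0938]
tcp_rot: [3.134, 0.212, 0.0]
wrist_force: [-0.4, 0.2, -0.5]
width: 0.272
grasp_force: 59.4
[1.31112624 0.01267977 2.47936295] [0.51268308 0.0117636  0.09378966] [ 0.01772396  0.08422214 -0.00558239]
```

```bash
python3 -m inch '[{"offset":[0,0,0],"twist":[0,0,0],"grip":0.35},{"offset":[0,0,0],"twist":[0,0,0],"grip":0.45},{"offset":[0,0,0],"twist":[0,0,0],"grip":0.5},{"offset":[0,0,0],"twist":[0,0,0],"grip":0.5},{"offset":[0,0,-2],"twist":[0,0,0],"grip":0.5},{"offset":[-1,0,-5],"twist":[0,0,0],"grip":0.5},{"offset":[-5,0,-8],"twist":[0,0,0],"grip":0.5},{"offset":[-7,0,-8],"twist":[0,0,0],"grip":0.5},{"offset":[-7,0,-8],"twist":[0,0,0],"grip":0.5},{"offset":[-7,0,-8],"twist":[0,0,0],"grip":0.5}]' 60
python3 - <<'E'
from h import *
s=r.sense(); c=cam("wrist"); p,d=get_image("wrist"); cv2.imwrite("pics/w9.png",p)
X=cloud(d,c); S=np.array([.5257,.0134]); a=np.radians(7.6); dx=np.array([np.cos(a),np.sin(a)]); dy=np.array([-dx[1],dx[0]])
q=X[...,:2]-S; u=q@dx*1000; v=q@dy*1000; z=X[...,2]*1000; rr=np.hypot(u,v)
m=(rr<13)&(z>74)&(z<82); print("head",cv2.minEnclosingCircle((np.c_[u[m],v[m]]).astype(np.float32)),z[m].mean())
m=(abs(v)<14)&(u<-12)&(u>-25)&(z>76); print("lug u,v,z",m.sum(),u[m].min(),u[m].max(),v[m].min(),v[m].max(),z[m].max(),"expect u -17..-13.5")
m=(abs(v)>9.5)&(abs(v)<11)&(abs(u)<11); print("arms z (71)",np.percentile(z[m],[10,50,90]))
m=(rr>14.5)&(rr<18.5)&(u>2); print("hub z",np.median(z[m]))
m=(rr>23)&(rr<28); print("wheel z",np.median(z[m]))
o=ortho(p,c,.071,.5257,.0134,.03,10000); cv2.imwrite("pics/w9o.png",o)
E
```

```text
time: 22.32
position: [0.4435, 0.0024, 0.1736]
tcp_rot: [-3.134, -0.211, -0.0]
wrist_force: [0.9, 0.4, 0.2]
width: 0.497
grasp_force: 0.0
head ((-0.226531982421875, -0.09071692079305649), 8.901021957397461) 77.90655861812603
lug u,v,z 301 -17.58824936245865 -13.729815587912086 -12.573290220249671 12.670633574649754 84.17099130105635 expect u -17..-13.5
arms z (71) [69.60194831 70.51437723 71.37735146]
hub z 66.49276149375359
wheel z 40.537439539333675
```

View pics/w9o.png

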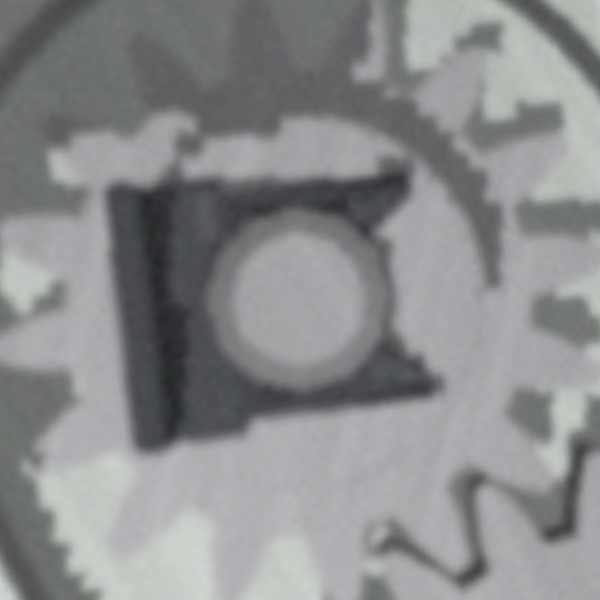

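The clip sits around the shaft under the head (centre at about (298,300)), flat and within about 0.5 mm. The gear is home and meshed, and the gripper is clear.

```bash
python3 -c "
from bench import ticket
print(ticket.sign_off())"
```

```text
the job is handed in; nothing more can be done
None
```

The gear is fully home and in mesh, the clip is snapped into the groove and released, and the job was handed in at about 22 s; the sign-off returned no verdict.

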